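# Load a router base plate into the drilling jig

### The arm

A 7-joint arm with a two-finger parallel gripper is mounted at the origin on the work surface. World frame = base frame: x ahead of the robot, y to its left, z up, the work surface at z = 0. Lengths are in m, angles in rad, forces in N, time in s.
With the tool pointing down it reaches from about 0.425 to 0.825 m from the base axis. Payload 3.6 kg.
Tool frame: the origin (TCP) lies where the fingers leave the gripper's body, on its centre line; the fingertips stand 73 mm ahead of it and the grasp point (between the pads) lies 54 mm ahead of it; z points along the fingers, y is the line along which they close (so a half turn about z gives the same grasp; the last joint's range is limited). The gripper opens to 85 mm and grips with 20 to 120 N. Pads are 22 mm wide; open, the fingers measure 114 mm over their backs; the gripper's body (76 mm by 85 mm) begins 54 mm behind the grasp point. The pads swing forward as they close: fully open they stand 13 mm farther back than shut.
Start: joints at [1.185, 0.615, -0.013, 1.423, 0.008, 1.103, -0.04], TCP at [0.228, -0.609, 0.304] pointing down, gripper open.
Joint ranges: [-3.12, 3.12], [-0.3, 2.06], [-1.34, 1.32], [0.26, 2.42], [-1.36, 4.5], [0.01, 1.98], [-2.84, 2.84]. Speed limits (rad/s): [2.79, 2.79, 3.14, 3.14, 3.14, 3.14, 3.14].

### API

Orientations are given as a unit quaternion [x, y, z, w].
In Python, from station import arm, snapshot, camera_info, ticket gives the robot as it stands. Calls block until the motion is done:
- arm.movep(position, orientation): joint-space move of the TCP to a pose.
- arm.line_to(position, velocity=0.15, ori=None): straight line of the TCP; ori=None keeps the orientation; velocity is the mean speed in m/s.
- arm.move_j(angles): joint-space move.
- arm.move_gripper(opening, effort=None): opening from 0.0 (shut) to 1.0 (fully open); effort is the grip in N (None keeps the last); returns when the fingers have stopped.
- arm.pause(seconds).
- arm.ik(position, orientation): joint angles nearest the present ones, or None.
- snapshot(name): name is "side" or "top" or "wrist"; returns the picture (384x512x3 uint8, blue, green, red); there is no depth.
- camera_info(name): a dict with "fx", "fy", "cx", "cy" (pixels), "R" (3x3) and "t" (3): a world point X has camera coordinates R X + t; the wrist camera has in their place "T_tool_cam" (4x4, takes a point from camera to tool coordinates, whose origin is the TCP and whose axes are the flange's). Camera axes: x right, y down, z forward; pixel columns grow to the right and rows downward; lengths in m; the calibration is good to about 2 mm. A picture is of the moment at which its call begins: read the wrist's pose just before it. camera_info takes no time and is no camera call.
A pose or a line that the arm cannot do raises arm.MotionError and nothing moves.
- ticket.finish_job(): hands the job in; it is judged then, once.
Readings, each from a call of its own:
- arm.read_time(): time.
- arm.read_joint_positions(): joint angles.
- arm.read_dq(): joint speeds.
- arm.read_effort(): joint torques, N m.
- arm.read_tool_pos(): TCP position.
- arm.read_eef_rot(): TCP orientation.
- arm.read_ft_force(): force on the tool from outside, world axes, zero at the start.
- arm.read_wrist_torque(): the same for the moment, N m.
- arm.read_opening(): opening from 0.0 (shut) to 1.0 (fully open).
- arm.read_finger_force(): force on a finger pad.
Only numpy, scipy, OpenCV 4.12 (cv2) and the standard library are available. Lean on these libraries where they do the work, as an engineer would, in place of code of your own. Each camera call takes 0.05 s, during which the arm holds its last target. There are 200 camera calls.

### The job

Set the black router base plate in the drilling jig ready for drilling: with a gentle fingertip turn and slide it on the board, without lifting it, until its flat edge lies flush along the wooden fence and its round edge touches the side stop. Then push the toggle clamp's handle fully down so that the clamp holds the plate there. Do not press or push the plate hard, and leave the other things on the bench alone.

Things in the scene. Friction and masses are not known exactly. Their poses are not given: they have to be found in the camera images.
- plate: Router base plate: loose black plastic disc 108 mm across, 6 mm thick, about 85 g, 30 mm hole in its middle, one flat edge 62 mm long, 44 mm from the centre. Slides easily on the jig's board (friction 0.2); a fingertip pressed on its matt face grips well (0.9) and drags it. Bows and marks if pressed over 25 N. Origin: disc centre, underside; x points square to and towards the flat; z up
- plate_flat (a point): Middle of the plate's flat edge, 44 mm along the plate's x axis from its centre and 3 mm above its underside
- jig: The drilling jig, fixed to the bench: a white-faced plywood board 225 x 280 mm, 18 mm thick. Origin: centre of the board's underside; x points towards the fence and the clamp, y along the fence, towards the side stop; z up
- fence: Wooden fence (alignment bar) fixed on the board, 210 mm long (y), 18 mm thick, 15 mm high. Origin: middle of the foot of its working face, at the board's face; x points into the fence, away from the plate, y along it towards the side stop. The plate's flat belongs against the plane x = 0 (plate's centre at x = -44 mm). Not to be pushed over 20 N
- stop: Wooden side stop fixed on the board: block 60 mm (x) x 20 mm (y) x 15 mm high. Origin: middle of the foot of the face that looks at the plate (towards -y); axes as the fence's. The plate's round edge touches it when the plate's centre is at y = -54 mm in this frame. Not to be pushed over 20 N
- clamp (a joint): Handle of the toggle clamp behind the fence. 0 = open: handle raised 69 degrees, leaning away from the fence; 1.20 rad = closed: handle level, pointing away from the fence. Its pivot lies 50 mm behind the fence's face, 26 mm above the board; axis along the jig's y. Friction 0.35 N m; stays where left; drives the arm; stiffens in the last 0.02 rad as the pad bears on the plate (10 N on the grip)
- clamp_grip (a point): A point on the axis of the clamp handle's black round grip (17 mm across), 72 mm from the handle's pivot; the grip runs from 35 to 105 mm from the pivot. Moves with the handle, whose end stands about 127 mm above the board when open
- clamp_pad (a point): Face of the rubber pad (13 mm across) at the tip of the clamp's arm; closed, it bears on the plate 14 mm in front of the fence's face. Open, the arm stands upright behind the fence, up to 86 mm above the board
- clamp_arm: The clamp's steel arm with its rubber pad, 60 mm long; origin on its pivot, 36 mm behind the fence's face, 26 mm above the board. Upright when open
- router: Bystander: a grey compact router standing upright on the bench, 92 mm across at its foot, 168 mm high. Origin: centre of its foot
- screw_jar: Bystander: an amber glass jar with a steel lid, 60 mm across, 75 mm high. Origin: centre of its foot
- pencil: Bystander: a flat carpenter's pencil, 168 x 13 x 7 mm, lying on the jig's board near its edge away from the side stop, along the jig's x. Origin: its middle, underside
- screwdriver: Bystander: a screwdriver about 190 mm long lying on the bench. Origin: its middle, underside
Not all that is in view belongs to the job. Several things have the shape of the plate; the one meant has the colours described above.

How it is judged:
By the outcome, as a careful person would: the job done as asked, in the order asked, and still so for the second after the job is handed in, with the robot touching nothing.
It also fails if it takes over 72 s, if anything falls off the work surface, if the arm or the gripper's body presses on something with over 40 N, if the wrist force passes 120 N, or if a joint passes its speed limit or range.

## Working session

There is one attempt and no reset: what is moved stays moved. The work goes in short steps, each a Python script; the robot and the scene stay as the last script left them, time stands still between calls to the robot, and variables do not carry over. Pictures are saved under pics/ and viewed, at most 10 in all, crops included, and the job is handed in when it is done.

```bash
ls; mkdir -p pics
python3 - <<'E'
from station import arm, snapshot, camera_info
import cv2,numpy as np
for n in("top","side"):
    im=snapshot(n); cv2.imwrite(f"pics/{n}0.png",im)
    c=camera_info(n); print(n,c["fx"],c["cx"],c["cy"],np.round(c["R"],3).tolist(),np.round(c["t"],3), np.round(-np.array(c["R"]).T@c["t"],3))
print(camera_info("wrist")); print(arm.read_tool_pos(),arm.read_eef_rot(),arm.read_time())
E
```

```text
pics
top 356.40460026189265 256.65402450221745 184.45401916519896 [[-0.011, -1.0, -0.011], [-0.99, 0.012, -0.14], [0.14, 0.009, -0.99]] [0.026 0.57  0.945] [0.432 0.01  1.016]
side 495.2585674750476 251.68224209538306 189.84762712980137 [[-0.996, -0.083, -0.023], [-0.027, 0.555, -0.831], [0.081, -0.828, -0.555]] [0.55  0.097 1.667] [0.415 1.371 1.019]
{'fx': 278.036727505394, 'fy': 278.036727505394, 'cx': 251.86367579876799, 'cy': 194.44737596712173, 'T_tool_cam': array([[-1.33252740e-03, -9.51193587e-01, -3.08591939e-01,
         7.80430826e-02],
       [ 9.99999045e-01, -1.15409479e-03, -7.60741068e-04,
        -4.88287784e-04],
       [ 3.67467676e-04, -3.08592658e-01,  9.51194216e-01,
        -7.00408585e-02],
       [ 0.00000000e+00,  0.00000000e+00,  0.00000000e+00,
         1.00000000e+00]])}
[ 0.22810152 -0.6080906   0.30284818] [ 9.83939578e-01  1.78497950e-01 -2.03575153e-04 -1.16113916e-03] 0.1
```

View pics/top0.png

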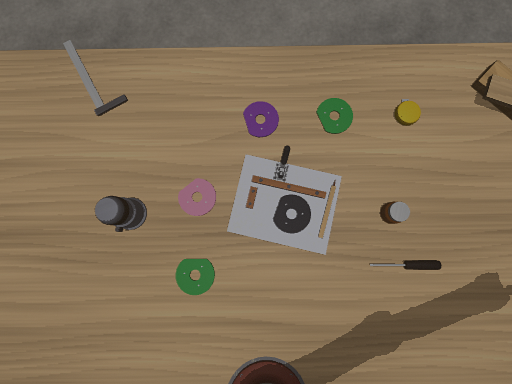

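View pics/side0.png

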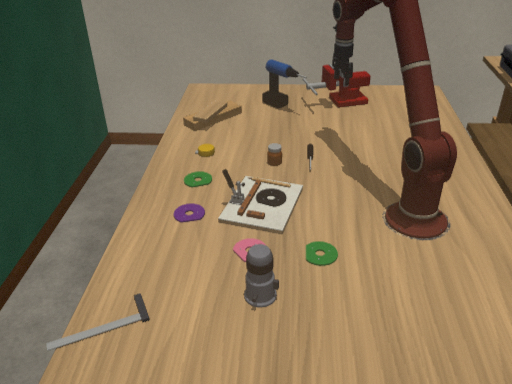

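```bash
cat > h.py <<'E'
import numpy as np, cv2
from scipy.spatial.transform import Rotation as Ro
from station import arm, snapshot, camera_info
def pose(name):
    """cam->world R, origin"""
    c=camera_info(name)
    if name=="wrist":
        Rt=Ro.from_quat(arm.read_eef_rot()).as_matrix(); p=np.array(arm.read_tool_pos()); T=c["T_tool_cam"]
        return c,Rt@T[:3,:3],Rt@T[:3,3]+p
    R=np.array(c["R"]); return c,R.T,-R.T@np.array(c["t"])
def cast(P,uv,z):
    c,R,o=P; uv=np.atleast_2d(uv).astype(float)
    d=np.c_[(uv[:,0]-c["cx"])/c["fx"],(uv[:,1]-c["cy"])/c["fy"],np.ones(len(uv))]@R.T
    return o+d*((z-o[2])/d[:,2])[:,None]
def proj(P,X):
    c,R,o=P; q=(np.atleast_2d(X)-o)@R
    return np.c_[q[:,0]/q[:,2]*c["fx"]+c["cx"],q[:,1]/q[:,2]*c["fy"]+c["cy"]]
def down(yaw): # tool z down, tool x axis at yaw in world
    c,s=np.cos(yaw),np.sin(yaw)
    return Ro.from_matrix(np.array([[c,s,0],[s,-c,0],[0,0,-1]])).as_quat()
E
python3 - <<'E'
from h import *
P=pose("top"); im=cv2.imread("pics/top0.png")
print(cast(P,[[246,155],[341,177],[325,254],[228,232],[291,214]],.018).round(3).tolist())
print("router, jar feet", cast(P,[[130,213],[391,213]],0).round(3).tolist())
cr=cv2.resize(im[135:265,215:355],None,fx=5,fy=4.6,interpolation=cv2.INTER_CUBIC)[:600]
cv2.imwrite("pics/crop.png",cr)
R=Ro.from_quat(arm.read_eef_rot()).as_matrix(); print(R.round(2).tolist())
for yaw in (0,np.pi,-.2,np.pi-.2):
    print(yaw, arm.ik([.42,-.08,.32],down(yaw)), arm.ik([.5,-.08,.32],down(yaw)))
E
```

```text
[[0.659, 0.049, 0.018], [0.592, -0.219, 0.018], [0.379, -0.166, 0.018], [0.441, 0.101, 0.018], [0.489, -0.075, 0.018]]
router, jar feet [[0.498, 0.383, 0.0], [0.49, -0.36, 0.0]]
[[0.94, 0.35, -0.0], [0.35, -0.94, 0.0], [0.0, -0.0, -1.0]]
0 [ 0.24447611  0.25696508 -0.13551615  1.99666069  0.04417529  0.89069909
 -1.48522985] [ 0.18677802  0.37688209 -0.0997467   1.80699355  0.04475549  0.95988987
 -1.50248977]
3.141592653589793 [ 0.78953255  0.35307444 -0.86793928  1.98271913  0.32996877  0.95146197
  1.32768196] [ 0.65952541  0.47610835 -0.80610018  1.79330834  0.39340262  1.0406954
  1.27627805]
-0.2 [ 0.2149721   0.25574452 -0.09824385  1.99747375  0.0319411   0.88980447
 -1.67100535] [ 0.15557711  0.37571178 -0.05606692  1.80794313  0.0251274   0.95862271
 -1.68182409]
2.941592653589793 [ 0.74943111  0.33816961 -0.80750746  1.98362497  0.30104195  0.94152154
  1.16112383] [ 0.62912588  0.46268718 -0.75487085  1.79411502  0.3648904   1.02953804
  1.10586752]
```

View pics/crop.png

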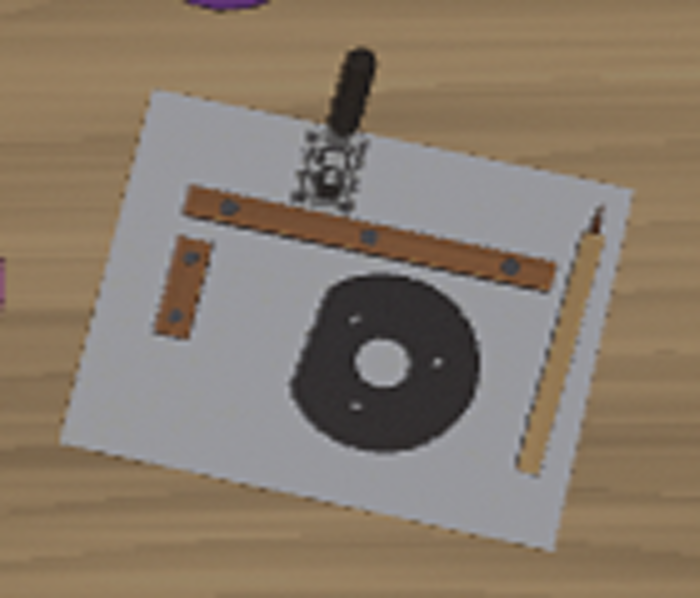

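The black plate on the white board, top (291,214), is the only black disc. The purple (261,119), green (335,116) and (195,275), and pink (197,197) discs are the wrong colour. The crop confirms it, and shows the flat facing left, towards the stop side. Next I'll take a closer look from the wrist camera.

Run:
```python
from h import *
arm.movep([.50,-.075,.32],down(-.235)); arm.move_gripper(0.6,20)
P=pose("wrist"); im=snapshot("wrist"); cv2.imwrite("pics/w1.png",im)
print(arm.read_tool_pos(),arm.read_ft_force(),arm.read_time())
np.savez("w1.npz",R=P[1],o=P[2])
for y in(-.235,1.33,.5): print(arm.ik([.49,-.075,.10],down(y)), arm.ik([.7,-.1,.12],down(y)))
```

```text
[ 0.4999917  -0.07506999  0.31998633] [-0.19546505 -0.03877931 -0.30982036] 2.7333
[ 0.12972205  0.69719752 -0.03292397  2.05239633  0.05524426  0.39280524
 -1.75236343] [ 0.13321267  0.89327474 -0.04278676  1.40356914  0.04454302  0.84568863
 -1.72896767]
[ 0.29535798  0.71268642 -0.28276175  2.04725151  0.44315426  0.4394743
 -0.56753397] [ 0.30756975  0.9223612  -0.38517069  1.39646528  0.39272538  0.89862522
 -0.42579368]
[ 0.18302634  0.69920657 -0.11294708  2.05074389  0.18689483  0.40106466
 -1.14673487] [ 0.197594    0.89832433 -0.16724567  1.40093941  0.17319776  0.85665514
 -1.09207008]
```

View pics/w1.png

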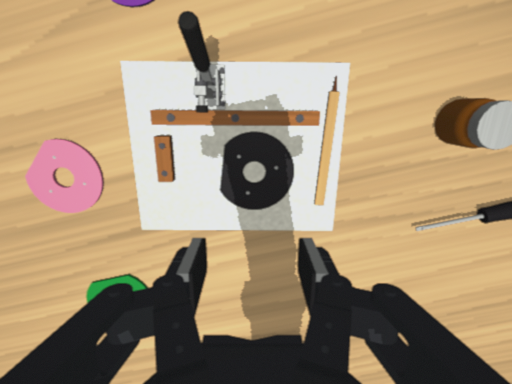

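Wrist view: plate centre near (255,171) with its flat on the left. The fence is a bar at y≈117, the stop is at (164,159), and the clamp handle runs from (205,68) to (188,20).

```bash
cat > meas.py <<'E'
from h import *
from scipy.optimize import least_squares
def big(m,c0):
    cs,_=cv2.findContours(m.astype(np.uint8),cv2.RETR_EXTERNAL,cv2.CHAIN_APPROX_NONE)
    return min((c[:,0] for c in cs if cv2.contourArea(c)>100),key=lambda c:np.hypot(*(c.mean(0)-c0)))
def plate(im,P,uv0,z=.024):
    c=big(im.max(2)<60,uv0); X=cast(P,c,z)[:,:2]
    def r(p): # distance to a disc of 54 mm cut by a flat at 44 mm
        d=X-p[:2]; return np.maximum(np.hypot(*d.T)-.054, d@[np.cos(p[2]),np.sin(p[2])]-.044)
    c0=(X.max(0)+X.min(0))/2
    f=min((least_squares(r,[*c0,a],loss="soft_l1",f_scale=.001) for a in np.arange(0,6.3,.5)),key=lambda f:f.cost)
    return f.x,np.abs(r(f.x)).mean(),len(c)
E
python3 - <<'E'
from meas import *
P=pose("wrist"); im=cv2.imread("pics/w1.png")
hsv=cv2.cvtColor(im,cv2.COLOR_BGR2HSV)
print("plate",plate(im,P,[255,171]))
br=(hsv[...,1]>120)&((hsv[...,0]<16))&(hsv[...,2]<190)
for n,uv,z in(("fence",[235,117],.033),("stop",[164,159],.033)):
    c=big(br,uv); X=cast(P,c,z)[:,:2]*1000
    (cx,cy),s,a=cv2.minAreaRect(X.astype(np.float32)); print(n,cx,cy,s,a,cv2.boxPoints(((cx,cy),s,a)).round(1).tolist())
wh=(hsv[...,1]<60)&(hsv[...,2]>90)
c=big(cv2.morphologyEx(wh.astype(np.uint8),cv2.MORPH_CLOSE,np.ones((9,9))),[240,145])
X=cast(P,c,.018)[:,:2]*1000; r=cv2.minAreaRect(X.astype(np.float32)); print("board",r,cv2.boxPoints(r).round(1).tolist())
E
```

```text
plate (array([ 0.49026024, -0.07594622,  1.19476473]), np.float64(0.002192604723003021), 216)
fence 565.5911254882812 -69.18921661376953 (206.4474334716797, 16.392566680908203) 76.08849334716797 [[532.7999877929688, -167.39999389648438], [548.7000122070312, -171.39999389648438], [598.4000244140625, 29.0], [582.5, 33.0]]
stop 537.2501831054688 32.892478942871094 (20.09834098815918, 57.57260513305664) 76.24850463867188 [[506.8999938964844, 30.0], [562.7999877929688, 16.299999237060547], [567.5999755859375, 35.79999923706055], [511.70001220703125, 49.5]]
board ((505.8896484375, -54.463623046875), (280.980224609375, 254.0298614501953), 76.126953125) [[348.8999938964844, -160.39999389648438], [595.5, -221.3000030517578], [662.9000244140625, 51.5], [416.29998779296875, 112.4000015258789]]
```

Run:
```python
from meas import *
P=pose("wrist"); im=cv2.imread("pics/w1.png")
for t in(50,60,80,100):
    c=big(im.max(2)<t,[255,171]); X=cast(P,c,.024)[:,:2]
    print(t,len(c),cv2.contourArea(c),cv2.minEnclosingCircle((X*1000).astype(np.float32)),plate(im,P,[255,171])[0])
    p=plate(im,P,[255,171])[0]; d=X-p[:2]; a=(np.arctan2(d[:,1],d[:,0])-p[2]+np.pi)%(2*np.pi)-np.pi
    print([(k*30,round(1000*np.hypot(*d[abs(a-np.radians(k*30))<.1].T).mean(),1)) for k in range(-5,7)])
```

```text
50 262 4009.0 ((490.6123962402344, -75.62930297851562), 52.596527099609375) [ 0.49026024 -0.07594622  1.19476473]
[(-150, np.float64(48.2)), (-120, np.float64(51.8)), (-90, np.float64(52.2)), (-60, np.float64(52.5)), (-30, np.float64(48.6)), (0, np.float64(37.6)), (30, np.float64(44.6)), (60, np.float64(50.8)), (90, np.float64(51.8)), (120, np.float64(51.3)), (150, np.float64(51.3)), (180, np.float64(49.1))]
60 216 4310.0 ((490.6612548828125, -75.8592529296875), 52.847103118896484) [ 0.49026024 -0.07594622  1.19476473]
[(-150, np.float64(51.1)), (-120, np.float64(52.3)), (-90, np.float64(52.5)), (-60, np.float64(52.7)), (-30, np.float64(49.6)), (0, np.float64(41.3)), (30, np.float64(48.1)), (60, np.float64(51.4)), (90, np.float64(51.8)), (120, np.float64(51.7)), (150, np.float64(51.7)), (180, np.float64(51.0))]
80 217 4380.5 ((490.6355285644531, -75.7169189453125), 53.18717575073242) [ 0.49026024 -0.07594622  1.19476473]
[(-150, np.float64(51.7)), (-120, np.float64(52.4)), (-90, np.float64(53.0)), (-60, np.float64(53.2)), (-30, np.float64(50.0)), (0, np.float64(42.4)), (30, np.float64(48.8)), (60, np.float64(52.0)), (90, np.float64(52.3)), (120, np.float64(51.9)), (150, np.float64(52.2)), (180, np.float64(51.0))]
100 220 4461.0 ((490.63494873046875, -75.6317138671875), 53.78327941894531) [ 0.49026024 -0.07594622  1.19476473]
[(-150, np.float64(51.8)), (-120, np.float64(53.1)), (-90, np.float64(53.4)), (-60, np.float64(53.6)), (-30, np.float64(50.5)), (0, np.float64(42.4)), (30, np.float64(49.3)), (60, np.float64(52.5)), (90, np.float64(52.9)), (120, np.float64(52.7)), (150, np.float64(52.6)), (180, np.float64(51.4))]
```

```bash
sed -i 's/<60,uv0/<80,uv0/' meas.py
python3 - <<'E'
from h import *
q=down(1.195); p=np.array([.4905,-.0758,.125])
arm.movep(p,q); arm.pause(.2); f0=np.array(arm.read_ft_force()); print(f0)
z=.104; log=[]
while z>.083:
    step=.001 if (not log or log[-1][1]<.6) else .0003
    z-=step; arm.line_to([p[0],p[1],z],.03); f=np.array(arm.read_ft_force())-f0
    log.append((round(z,4),round(f[2],2),round(arm.read_tool_pos()[2],4)))
    if f[2]>5: break
print(log[-8:],arm.read_time(),f); np.save("f0.npy",f0)
E
```

```text
[ 0.13533393 -0.27435581 -0.82081904]
[(0.0959, np.float64(1.15), np.float64(0.0958)), (0.0956, np.float64(0.62), np.float64(0.0956)), (0.0953, np.float64(1.88), np.float64(0.0953)), (0.095, np.float64(2.16), np.float64(0.095)), (0.0947, np.float64(-0.24), np.float64(0.0947)), (0.0937, np.float64(0.78), np.float64(0.0936)), (0.0934, np.float64(1.61), np.float64(0.0935)), (0.0931, np.float64(6.77), np.float64(0.0934))] 9.575 [-0.59145781  0.5701466   6.76769599]
```

```bash
cat > drag.py <<'E'
from h import *
f0=np.load("f0.npy")
class Drag:
    def __init__(s,z): s.z=z; s.log=[]
    def force(s,n=3):
        f=[]
        for _ in range(n): f.append(np.array(arm.read_ft_force())-f0); arm.pause(.01)
        return np.mean(f,0)
    def to(s,xy,yaw,v=.03,target=6):
        arm.line_to([xy[0],xy[1],s.z],v,down(yaw)); f=s.force()
        s.z+=np.clip((f[2]-target)/20000,-.0003,.0004)
        s.log.append((*np.round(f,1).tolist(),round(s.z*1000,2)))
        if f[2]>16: arm.line_to([xy[0],xy[1],s.z+.003],.05); raise SystemExit(f"force {s.log}")
        return f
E
python3 - <<'E'
from drag import *
d=Drag(.0931); p=np.array([.4905,-.0758])
for y in np.linspace(1.195,-.243,13): d.to(p,y)
print(d.log,arm.read_time()); np.save("z.npy",d.z)
P=pose("wrist"); cv2.imwrite("pics/w2.png",snapshot("wrist"))
E
```

```text
[(-1.6, 0.5, 5.9, np.float64(93.1)), (-0.6, 0.8, 6.9, np.float64(93.14)), (-0.1, 0.6, 6.6, np.float64(93.17)), (-0.1, 0.1, 6.0, np.float64(93.17)), (-0.0, 0.2, 5.9, np.float64(93.16)), (-0.0, 1.3, 6.1, np.float64(93.17)), (-0.6, 0.2, 5.9, np.float64(93.16)), (-0.1, 0.4, 6.2, np.float64(93.17)), (0.5, 0.0, 6.2, np.float64(93.18)), (-0.3, 0.4, 6.3, np.float64(93.2)), (0.6, 0.2, 6.2, np.float64(93.21)), (0.7, -0.7, 6.2, np.float64(93.22)), (0.1, 0.4, 5.6, np.float64(93.2))] 13.35
```

View pics/w2.png

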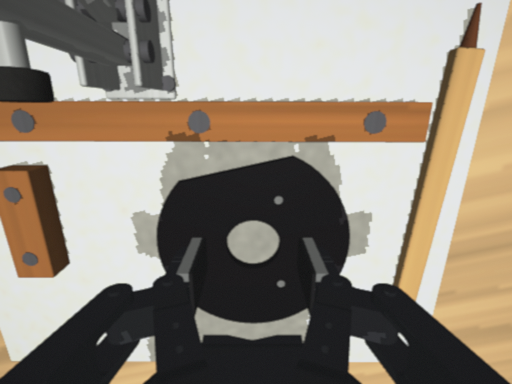

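Wrist view: the plate turned with the fingers, but its flat, (178,182)–(293,156), is still about 13° off the fence edge at row 141. I'll measure the residual and finish the turn, then slide.

```bash
cat > flat.py <<'E'
from drag import *
def flat(im,P,u0,u1,r0):
    m=im.max(2)<60; U=np.arange(u0,u1); V=np.array([r0+np.argmax(m[r0:,u]) for u in U])
    X=cast(P,np.c_[U,V],.024)[:,:2]; k=np.polyfit(X[:,1],X[:,0],1); r=np.polyval(k,X[:,1])-X[:,0]
    # robust second pass
    g=abs(r)<.0015; k=np.polyfit(X[g,1],X[g,0],1)
    return -np.arctan(k[0]),k,g.mean(),X  # yaw of the flat's normal, x = k0*y + k1
def fence(im,P,u0,u1,r0,r1):
    h=cv2.cvtColor(im,cv2.COLOR_BGR2HSV); m=(h[...,1]>120)&(h[...,0]<16)
    U=np.arange(u0,u1); V=np.array([r0+np.nonzero(m[r0:r1,u])[0].max() for u in U])+.5
    X=cast(P,np.c_[U,V],.033)[:,:2]; k=np.polyfit(X[:,1],X[:,0],1); return -np.arctan(k[0]),k
E
python3 - <<'E'
from flat import *
P=pose("wrist"); im=cv2.imread("pics/w2.png")
a,k,g,X=flat(im,P,186,288,150); b,kf=fence(im,P,215,420,100,150)
print("flat yaw",a,g,"fence yaw",b,"face",kf[1]*np.cos(b)*1000)
c,_=cv2.minEnclosingCircle(big:=np.argwhere(im.max(2)<60)[:1,::-1].astype(np.float32))
h=np.argwhere((im.max(2)>110)[215:270,220:285])[:,::-1]; print("hole centre",cast(P,(h.min(0)+h.max(0))/2+[220,215],.024)[0].round(4), arm.read_tool_pos())
E
```

```text
flat yaw -0.020656114996536995 1.0 fence yaw -0.2399494388437259 face 557.0328245812807
hole centre [ 0.496  -0.0775  0.024 ] [ 0.49110618 -0.07587284  0.09344627]
```

Run:
```python
from flat import *
d=Drag(float(np.load("z.npy"))); p=np.array([.4905,-.0758]); b=-.240; Y=-.463
for y in np.linspace(-.243,Y,4)[1:]: d.to(p,y)
P=pose("wrist"); im=snapshot("wrist"); cv2.imwrite("pics/w3.png",im)
uy=np.array([-np.sin(b),np.cos(b)])
for s in np.linspace(0,.046,8)[1:]: d.to(p+uy*s,Y)
print(d.log,arm.read_time()); np.save("z.npy",d.z); np.save("p.npy",p+uy*.046)
cv2.imwrite("pics/w4.png",snapshot("wrist"))
```

```text
[(-0.2, 0.3, 6.3, np.float64(93.21)), (-0.3, 0.5, 6.3, np.float64(93.23)), (0.3, -0.1, 6.4, np.float64(93.25)), (-0.4, -1.2, 5.9, np.float64(93.24)), (-0.3, -0.8, 6.4, np.float64(93.26)), (0.3, -1.1, 6.0, np.float64(93.26)), (0.1, -1.0, 5.7, np.float64(93.25)), (-0.1, -1.3, 5.5, np.float64(93.22)), (-0.3, -1.7, 6.1, np.float64(93.23)), (-0.9, -1.5, 5.9, np.float64(93.23))] 17.0167
```

View pics/w4.png

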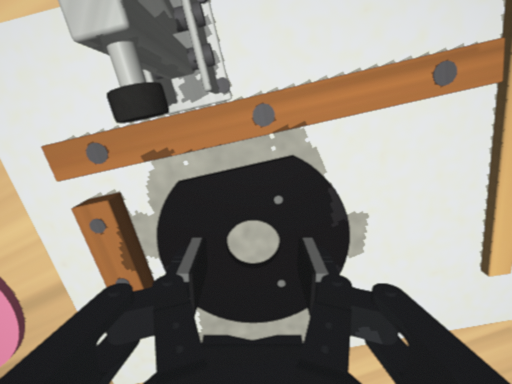

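Wrist view: the plate moved with the fingertips and its flat, (178,182)–(293,156), is now parallel to the fence. The gap to the stop at (120,240) is small. Next I'll slide it to the fence and then the stop, going by force.

Run:
```python
from flat import *
d=Drag(float(np.load("z.npy"))); p=np.load("p.npy"); b=-.240; Y=-.463
ux=np.array([np.cos(b),np.sin(b)]); uy=np.array([-ux[1],ux[0]])
for s in(.006,.011,.0145): d.to(p+ux*s,Y)
s=.0145; n=0
while s<.026 and n<2:
    s+=.0008; f=d.to(p+ux*s,Y,.02); n+=f[:2]@ux<-3
p=p+ux*s; print("x contact",s,n,d.log[-5:],arm.read_time())
s=n=0
while s<.016 and n<2:
    s+=.001 if s<.004 else .0008; f=d.to(p+uy*s,Y,.02); n+=f[:2]@uy<-3
p=p+uy*s; print("y contact",s,n,d.log[-5:],arm.read_time())
np.save("p.npy",p); np.save("z.npy",d.z)
cv2.imwrite("pics/w5.png",snapshot("wrist"))
```

```text
x contact 0.0161 2 [(-4.7, 0.4, 12.1, np.float64(93.53)), (-2.6, 0.3, 7.8, np.float64(93.62)), (-2.2, 0.6, 6.8, np.float64(93.66)), (-3.2, 0.7, 7.5, np.float64(93.74)), (-3.1, 0.9, 6.2, np.float64(93.75))] 18.625
y contact 0.0072000000000000015 2 [(-1.4, -1.4, 2.8, np.float64(93.35)), (-1.2, -2.0, 4.4, np.float64(93.27)), (-1.5, -2.4, 6.1, np.float64(93.27)), (-1.9, -3.0, 6.1, np.float64(93.27)), (-1.4, -2.8, 5.8, np.float64(93.26))] 20.825
```

View pics/w5.png

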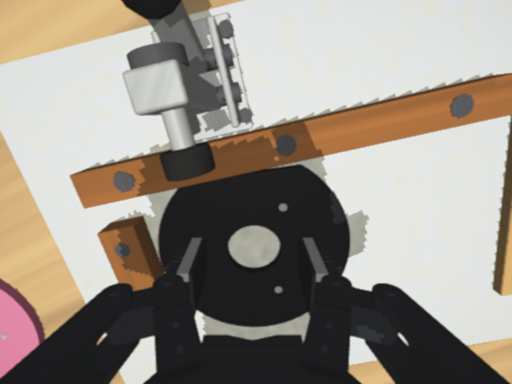

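The flat now lies close along the fence, (180,185)–(300,165), and the round edge is about at the stop (160,265). I'll press slightly further both ways (the fingertips slip at about 5 N), then lift and check.

Run:
```python
from flat import *
d=Drag(float(np.load("z.npy"))); p=np.load("p.npy"); b=-.240; Y=-.463
ux=np.array([np.cos(b),np.sin(b)]); uy=np.array([-ux[1],ux[0]])
for i in range(5): p=p+uy*.0008; f=d.to(p,Y,.02); print("y",(f[:2]@ux).round(1),(f[:2]@uy).round(1),f[2].round(1))
for i in range(2): p=p+ux*.0007; f=d.to(p,Y,.02); print("x",(f[:2]@ux).round(1),(f[:2]@uy).round(1),f[2].round(1))
# ease the sideways load, then lift straight off
arm.line_to([*p,d.z+.02],.04); arm.line_to([*(p-ux*.02),.23],.15,down(b)); arm.move_gripper(0)
print(arm.read_time())
P=pose("wrist"); im=snapshot("wrist"); cv2.imwrite("pics/w6.png",im)
from meas import plate
pl=plate(im,P,proj(P,[[*p,.024]])[0]); c=pl[0]
print("plate jig x,y",c[:2]@ux-.557+.044,c[:2]@uy-.1507+.054,"yaw err",c[2]-b,pl[1:])
```

```text
y -1.3 -2.5 6.4
y -1.0 -2.7 6.1
y -1.3 -3.0 6.1
y -1.4 -3.5 6.1
y -0.8 -3.9 6.1
x -1.9 -4.4 6.9
x -2.4 -4.7 8.6
24.9333
plate jig x,y -0.0024373619718865286 0.0015931845463346486 yaw err 6.200124232879648 (np.float64(0.0011424549014302703), 305)
```

View pics/w6.png

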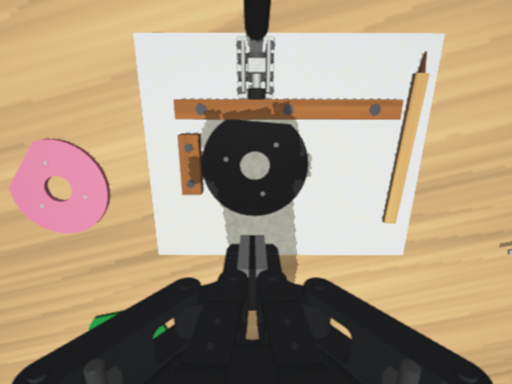

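Wrist view: the plate is against the stop (200,165) and near the fence. The flat runs (222,120)–(297,122) and the fence edge is about row 119. I'll check the gap numerically.

Run:
```python
from flat import *
P=pose("wrist"); im=cv2.imread("pics/w6.png"); b=-.24
ux=np.array([np.cos(b),np.sin(b)])
g=im.max(2); 
for u in range(212,306,8): print(u,[tuple(int(v) for v in im[r,u]) for r in range(114,127)])
```

```text
212 [(46, 78, 116), (47, 78, 117), (46, 79, 117), (46, 78, 118), (55, 82, 118), (96, 112, 127), (146, 158, 159), (156, 169, 169), (156, 169, 169), (155, 167, 168), (155, 167, 168), (154, 166, 167), (154, 167, 167)]
220 [(61, 109, 164), (61, 107, 163), (60, 106, 161), (60, 106, 162), (64, 105, 156), (99, 118, 139), (150, 163, 164), (160, 173, 173), (147, 160, 160), (109, 117, 118), (63, 67, 67), (37, 37, 39), (33, 31, 33)]
228 [(45, 76, 115), (46, 78, 117), (46, 78, 117), (47, 78, 118), (45, 76, 114), (39, 58, 83), (35, 38, 46), (35, 33, 35), (36, 35, 36), (37, 35, 36), (36, 33, 34), (37, 35, 35), (34, 34, 35)]
236 [(45, 76, 116), (47, 78, 117), (46, 78, 118), (46, 79, 119), (44, 75, 113), (37, 56, 82), (35, 38, 47), (35, 33, 34), (35, 34, 35), (37, 35, 36), (35, 33, 35), (35, 33, 34), (36, 35, 35)]
244 [(46, 77, 116), (47, 77, 116), (46, 78, 117), (46, 79, 118), (52, 83, 119), (63, 84, 106), (59, 66, 73), (43, 42, 43), (36, 35, 36), (34, 34, 34), (36, 33, 34), (35, 33, 35), (36, 34, 35)]
252 [(45, 77, 115), (46, 78, 116), (45, 77, 116), (46, 78, 117), (55, 81, 117), (98, 114, 130), (
[... 644 characters left out ...]
4), (74, 79, 80), (35, 34, 34), (35, 35, 34), (35, 34, 34)]
284 [(53, 75, 106), (46, 76, 115), (45, 76, 116), (46, 76, 116), (54, 81, 115), (93, 109, 125), (140, 153, 155), (150, 162, 162), (142, 153, 153), (102, 109, 110), (55, 57, 57), (33, 32, 33), (33, 33, 35)]
292 [(64, 110, 166), (59, 101, 156), (49, 83, 125), (46, 76, 114), (53, 79, 114), (94, 110, 127), (141, 154, 156), (153, 165, 165), (153, 166, 166), (153, 166, 166), (146, 158, 159), (124, 135, 135), (85, 91, 92)]
300 [(67, 119, 180), (66, 118, 180), (66, 116, 178), (66, 116, 177), (80, 122, 178), (150, 171, 196), (224, 229, 227), (232, 234, 232), (231, 233, 231), (231, 233, 231), (230, 233, 231), (230, 233, 231), (230, 234, 231)]
```

The left end of the flat touches, but the right end stands about 4 mm off (0.083 rad tilt). I'll press a single shut fingertip on the side away from the stop, in line with the centre, and push it to the fence and the stop.

```bash
cat > nudge.py <<'E'
from flat import *
b=-.240; ux=np.array([np.cos(b),np.sin(b)]); uy=np.array([-ux[1],ux[0]])
def press(p,z=.105,target=5):
    arm.line_to([*p,z],.2,down(b)); arm.pause(.2)
    import drag; drag.f0=np.mean([arm.read_ft_force() for _ in range(3)],0)
    d=Drag(z)
    while d.z>.092:
        d.z-=.0003 if d.z<.0985 else .001
        arm.line_to([*p,d.z],.03)
        if d.force(2)[2]>3: break
    print("contact z",round(d.z,4)); return d
def push(d,p,u,smax,fmax,step=.0006):
    s=n=0
    while s<smax and n<2:
        s+=step; f=d.to(p+u*s,b,.02); n+=f[:2]@u<-fmax
    print("push",round(s*1000,1),"Fx,Fy,Fz",(f[:2]@ux).round(1),(f[:2]@uy).round(1),f[2].round(1)); return p+u*s
def leave(d,p):
    arm.line_to([*p,d.z+.02],.05); arm.line_to([*(.492*ux+.0967*uy),.23],.2)
    P=pose("wrist"); return P,snapshot("wrist")
def rows(im,P,c0=226,c1=290):
    a,k,g,X=flat(im,P,c0,c1,117); bf,kf=fence(im,P,250,380,105,125)
    print("tilt",round(a-bf,4),"fence yaw",round(bf,4),"inl",g,"gap mm at ends",[round(float((np.polyval(kf,y)-np.polyval(k,y))*1000),1) for y in X[[0,-1],1]])
E
python3 - <<'E'
from nudge import *
p=.509*ux+.0697*uy
arm.line_to([*p,.15],.2,down(b)); d=press(p)
p=push(d,p,ux,.008,3.2); p=push(d,p,uy,.003,3.5); p=push(d,p,ux,.0012,4)
P,im=leave(d,p); cv2.imwrite("pics/w7.png",im); rows(im,P); print(arm.read_time())
cv2.imwrite("pics/w7c.png",cv2.resize(im[90:240,150:350],None,fx=4,fy=4,interpolation=cv2.INTER_CUBIC))
E
```

```text
contact z 0.0965
push 2.4 Fx,Fy,Fz -3.6 0.3 8.0
push 3.6 Fx,Fy,Fz -2.1 -3.6 5.0
push 1.2 Fx,Fy,Fz -4.3 -4.6 7.3
tilt -0.0871 fence yaw -0.2415 inl 0.984375 gap mm at ends [1.8, 7.2]
33.975
```

View pics/w7c.png

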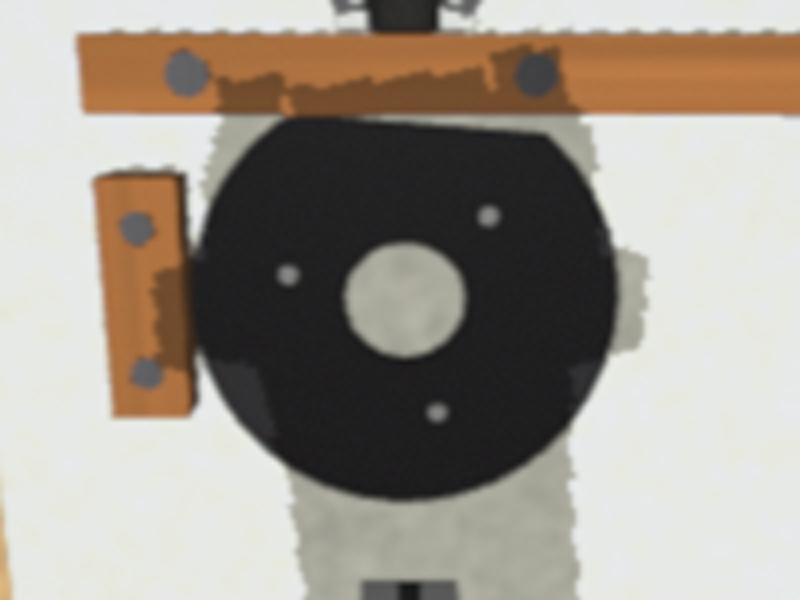

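The crop shows the round edge touching the stop (195,300). The flat is still tilted by 0.087 rad, left end at the fence and right end low. I'll turn it back with two fingertips straddling the hole, then push it to the fence.

```bash
sed -i 's/def press(p,z=.105,target=5)/def press(p,z=.105,b=b)/' nudge.py
python3 - <<'E'
from nudge import *
p=.511*ux+.0962*uy; y0=b-.089
arm.move_gripper(.6); arm.line_to([*p,.12],.25,down(y0)); d=press(p,.1,y0)
for y in np.linspace(y0,b,4): d.to(p,y)
print(d.log); p=push(d,p,ux,.005,3.5); p=push(d,p,uy,.0018,2.2); p=push(d,p,ux,.0012,3.5)
P,im=leave(d,p); cv2.imwrite("pics/w8.png",im); rows(im,P); print(arm.read_time())
for u in (204,220,232,240,250,260,270,280,290): print(u,im.max(2)[116:128,u])
print([ (r,im.max(2)[r,192:210].tolist()) for r in(155,160,165,170)])
E
```

```text
contact z 0.0932
[(-1.1, -0.3, 5.6, np.float64(93.18)), (-0.7, -0.4, 5.3, np.float64(93.15)), (-0.8, -0.8, 5.9, np.float64(93.14)), (-0.2, -1.3, 5.7, np.float64(93.13))]
push 3.6 Fx,Fy,Fz -3.6 -1.0 7.9
push 1.8 Fx,Fy,Fz -3.6 -3.4 7.2
push 1.2 Fx,Fy,Fz -4.5 -3.6 7.6
tilt -0.0037 fence yaw -0.2325 inl 0.90625 gap mm at ends [1.9, 2.1]
45.8333
204 [150 133 167 225 232 227 215 199 176 170 169 169]
220 [134 126 118  96  55  35  36  35  36  35  35  35]
232 [117 116 112  95  55  36  36  36  34  35  37  36]
240 [117 116 107  75  43  34  36  37  35  37  36  35]
250 [116 116 108  74  44  35  36  35  37  37  36  36]
260 [116 116 106  62  34  36  36  36  36  35  37  36]
270 [116 115 101  59  35  36  37  37  36  36  35  36]
280 [116 114 101  59  34  36  36  36  36  35  36  35]
290 [115 113 124 154 163 164 165 161 139 102  62  37]
[(155, [170, 175, 162, 119, 75, 57, 52, 42, 38, 37, 35, 32, 30, 34, 33, 33, 32, 32]), (160, [113, 114, 111, 96, 74, 56, 40, 33, 32, 33, 31, 31, 31, 32, 33, 31, 31, 33]), (165, [112, 112, 112, 105, 85, 61, 44, 32, 32, 33, 35, 33, 33, 33, 33, 32, 32, 32]), (170, [112, 112, 112, 106, 85, 64, 50, 37, 32, 32, 32, 31, 30, 31, 32, 31, 33, 32])]
```

Flush along its whole length (about 0.004 rad) and touching the stop. Now the clamp.

```bash
cat > clamp.py <<'E'
from nudge import *
arm.move_gripper(0)
def T(x,z): return [*(x*ux+.0967*uy),z]
arm.line_to(T(.603,.235),.25); arm.line_to(T(.603,.206),.15)
f0=np.mean([arm.read_ft_force() for _ in range(4)],0); F=lambda:np.mean([np.array(arm.read_ft_force())-f0 for _ in range(3)],0)
log=[]
for t in np.radians(np.r_[74:2:-8,2]):
    x=.607+.09*np.cos(t)-.0085*np.sin(t)-.011; z=.044+.09*np.sin(t)+.0085*np.cos(t)+.0727
    arm.line_to(T(x,z),.09); f=F(); log.append((round(np.degrees(t)),(f[:2]@ux).round(1),f[2].round(1)))
    if np.linalg.norm(f)>35: break
print(log,arm.read_time())
for i in range(14):
    z-=.0005; arm.line_to(T(x,z),.02); f=F(); print(round(z-.0727-.0525,4),f[2].round(1),end="; ")
    if f[2]>24: break
arm.line_to(T(x,z+.09),.2); arm.line_to(T(.56,.26),.3)
P=pose("wrist"); im=snapshot("wrist"); cv2.imwrite("pics/w9.png",im); print(arm.read_time())
E
python3 clamp.py
```

```text
[(74, np.float64(0.7), np.float64(-1.0)), (66, np.float64(0.3), np.float64(-0.6)), (58, np.float64(1.2), np.float64(-0.5)), (50, np.float64(0.4), np.float64(-0.9)), (42, np.float64(0.9), np.float64(-0.3)), (34, np.float64(1.0), np.float64(-0.3)), (26, np.float64(1.1), np.float64(-0.8)), (18, np.float64(0.8), np.float64(-1.3)), (10, np.float64(0.2), np.float64(-1.3)), (2, np.float64(0.2), np.float64(-0.5))] 50.1917
0.0026 -1.2; 0.0021 -0.9; 0.0016 0.2; 0.0011 2.8; 0.0006 3.3; 0.0001 3.7; -0.0004 5.8; -0.0009 7.0; -0.0014 9.3; -0.0019 10.1; -0.0024 11.4; -0.0029 13.3; -0.0034 15.5; -0.0039 17.6; 54.9417
```

View pics/w9.png

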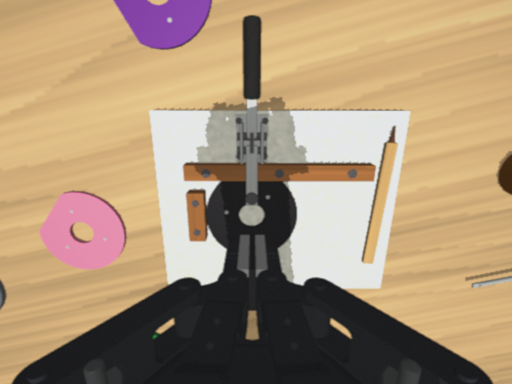

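The view shows the handle down from (252,98) to (252,17), with the arm over the plate. I'll check how level it is from the projections and re-measure the plate.

Run:
```python
from nudge import *
P=pose("wrist"); im=cv2.imread("pics/w9.png"); m=im.max(2)
for deg in(0,2,5,10):
    t=np.radians(deg); print(deg,[proj(P,[[*((.607+r*np.cos(t))*ux+.0967*uy),.044+r*np.sin(t)]])[0].round(1).tolist() for r in(.035,.105)])
col=m[:130,252]; print("dark rows",np.nonzero(col<60)[0][[0,-1]], "grip cols",[np.nonzero(m[r,235:270]<60)[0][[0,-1]]+235 for r in(30,80)])
for u in(224,230,236,264,270,276): print(u,m[176:186,u])
print([(r,m[r,200:214].tolist()) for r in(205,212,218)])
```

```text
0 [[251.6, 99.6], [251.5, 16.6]]
2 [[251.6, 99.6], [251.5, 15.4]]
5 [[251.6, 99.7], [251.4, 13.9]]
10 [[251.6, 100.1], [251.4, 12.2]]
dark rows [16 98] grip cols [array([244, 259]), array([245, 258])]
224 [111 114 115 116 110  66  33  32  31  30]
230 [112 114 115 116 109  66  34  32  32  30]
236 [112 113 114 116 109  67  34  30  30  32]
264 [113 113 114 116 109  65  32  31  32  29]
270 [114 114 114 116 109  66  33  30  32  29]
276 [ 82 100 112 117 108  64  33  31  33  32]
[(205, [172, 173, 171, 156, 115, 85, 108, 97, 59, 47, 48, 47, 48, 47]), (212, [172, 173, 173, 163, 124, 73, 49, 47, 46, 46, 47, 48, 47, 47]), (218, [170, 171, 171, 167, 136, 90, 58, 46, 47, 46, 47, 45, 46, 47])]
```

```bash
python3 -c "
from station import ticket
print(ticket.finish_job())"
```

```text
the job is handed in; nothing more can be done
None
```

The plate lies flush along the fence and against the side stop. I pushed the clamp handle down to level with up to 17.6 N and handed the job in at about 55 s. The last camera check showed the handle level to about 1°, though I couldn't confirm the final 0.02 rad of travel directly.

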